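# Release the slide tray and send it to the hand-off end

### The job

The slide tray is held in the transfer track by a spring-loaded hold-down finger. Lift the finger first, by throwing its lever over until the finger stays up by itself, then slide the tray along the track until it rests against the end stop. Keep the tray down in the track, leave the finger up, and leave the bottle, jar and tube rack where they stand.

Things in the scene. Friction and masses are not known exactly. Their poses are not given: they have to be found in the camera images.
- track: Fixed dark metal track; place and heading vary. Origin on the bench under the lane's middle; y along the lane to the end stop, x across it to the clamp side, z up. Deck y -180 to 180 mm, x -56 to 110 mm, top 20 mm above the bench. Steel rails 8 mm wide, 10 mm high at x = -52 and 52 mm (96 mm lane). Open at the -y end.
- stop_face (a point): Centre of the end stop's inner face, on the lane's middle line, 35 mm above the bench, 168 mm to the track's +y. The stop is a steel bar across the lane, 112 mm wide, 12 mm thick, top 46 mm above the bench. Axes as the track's. With the tray home, the tray's centre lies 65 mm before this face.
- tray_center (a point): Centre, half-way up, of the loose open white plastic tray: 88 mm across the lane (x), 130 mm along it (y), 20 mm high, walls and floor 4 mm, about 0.3 kg, low ribs on its floor. 4 mm play to each rail; rim 40 mm above the bench. Axes as the track's. The finger's nose reaches inside and blocks it while down. Its end wall can be pushed from outside, or a wall from inside.
- finger_hinge (a point): Hinge axis (along y) of the finger, on a post 85 mm to the track's +x of the lane's middle line, 49 mm above the bench; place along y varies. Axes as the track's. Post 50 mm wide, top 58 mm. When down, an arm 16 mm wide reaches 74 mm to -x over the tray (top 54 mm above the bench), with a 12 mm rubber nose at 68 mm going 25 mm down to the tray floor.
- paddle (a point): Centre of the black paddle (34 mm wide, 42 mm long, 10 mm thick) on the finger's lever, 64 mm from the hinge (end at 85 mm). The lever is rigid with the arm, 65 deg above it. Finger down: it leans 25 deg to the tray (-x), paddle centre 27 mm to -x of the hinge, 107 mm above the bench, end at 126 mm. Pushing it to +x, away from the tray, lifts the finger.
- finger (a joint): Angle of the finger, rad: 0 down, nose pressed on the tray floor; 1.6 fully up (arm upright, lever far over to +x, its end about 80 mm beyond the hinge and 82 mm above the bench). An over-centre spring pushes it down below about 0.75 and throws it up, where it stays, above that. It is damped. It takes 4 to 9 N at the paddle at first, less towards the middle.
- media_bottle: Glass bottle with blue cap, diameter 72 mm, 150 mm high, standing near the work; origin at the centre of its foot. Leave it alone.
- amber_jar: Amber jar with black cap, diameter 68 mm, 110 mm high, standing near the track's stop end; origin at the centre of its foot. Leave it alone.
- tube_rack: White rack, 90 x 120 mm, of blue-capped tubes, 92 mm high over all; origin at the centre of its underside. Leave it alone.

How it is judged:
On the way, in this order (a step that is already met when the one before it is completed fails the run):
1. the finger is up, past its over-centre point (value of joint finger above 1.2 rad), for 0.2 s.
2. the tray is against the end stop (y of tray_center in the frame of stop_face above -0.073 m), for 0.2 s.
At the end, for the whole second after the job is handed in: The finger stays up (above 1.2 rad); the tray lies flat on the deck between the rails with its end within 8 mm of the end stop (value of joint finger above 1.2 rad and y of tray_center in the frame of stop_face above -0.073 m and x of tray_center in the frame of stop_face between -0.012 and 0.012 m and z of tray_center in the frame of track below 0.034 m and angle between tray_center's own z axis and vertical below 0.06 rad); the robot touches nothing.
It fails at once if the tray is dragged more than 20 mm while the finger is still down (value of joint finger below 0.7 rad and distance of tray_center from where it was at the start of the episode above 0.02 m).
It fails at once if the tray is lifted or tipped out of the track (z of tray_center in the frame of track above 0.045 m or angle between tray_center's own z axis and vertical above 0.35 rad).
It fails at once if a bystander is displaced by more than 30 mm or knocked over (distance of any of media_bottle, amber_jar, tube_rack from where it was at the start of the episode above 0.03 m or angle between any of media_bottle, amber_jar, tube_rack's own z axis and vertical above 0.5 rad).
It also fails if it takes over 48 s, if anything falls off the work surface, if the arm or the gripper's body presses on something with over 40 N, if the wrist force passes 120 N, or if a joint passes its speed limit or range.

### The arm

A 6-joint arm with a two-finger parallel gripper is mounted at the origin on the work surface. World frame = base frame: x ahead of the robot, y to its left, z up, the work surface at z = 0. Lengths are in m, angles in rad, forces in N, time in s.
With the tool pointing down it reaches from about 0.325 to 0.9 m from the base axis. Payload 6.1 kg.
Tool frame: the origin (TCP) lies between the finger pads; the fingertips stand bot.tcp_to_tips ahead of it and the grasp point (between the pads) lies 2 mm behind it (bot.tcp_to_tips is the distance from the TCP to the fingertips, in m); y points along the fingers, x is the direction in which the jaws open and shut, and the axes are right-handed (so a half turn about y gives the same grasp; the last joint's range is limited). The gripper opens to 85 mm and grips with 20 to 120 N. Pads are 22 mm wide; open, the fingers measure 114 mm over their backs; the gripper's body (76 mm by 85 mm) begins 54 mm behind the grasp point. The pads swing forward as they close: fully open they stand 13 mm farther back than shut.
Start: joints at [-1.245, 0.22, 1.526, -0, 1.395, -0.126], TCP at [0.273, -0.562, 0.216] pointing down, gripper open.
Joint ranges: [-2.98, 2.98], [-0.91, 2.08], [0.09, 2.57], [-1.24, 4.39], [0.2, 2.65], [-2.68, 2.68]. Speed limits (rad/s): [2.57, 2.57, 3.01, 3.14, 3.14, 3.14].

### API

Orientations are given as a unit quaternion [x, y, z, w].
In Python, from workcell import readout, snapshot, order, nets, bot gives the robot as it stands.
- The arm moves only by the tool carry_out, never from a script. Its argument "rows" is one flat list of numbers, 6 for each row, row after row: the shift along the tool's x, y, z in m, then the turn, a rotation vector about the tool's x, y, z in degrees. A call has 1 to 20 rows; each row is the pose to reach, as a shift and turn from the pose commanded when the call began, along the tool's axes at that moment; what a row does not reach only later rows make up. A row lasts 1/12 s, in which the tool goes at most 41.7 mm and 7.16 degrees, less where a joint would pass 70% of its speed; a pose out of reach is approached as far as the arm can. A call with a gripper value outside its range is refused whole. "gripper" is the finger opening in m, from 0 to 0.0854, set as the call begins (left out, the last holds). The fingers move at their own pace and stop on an object; the grip force is fixed at half the most. Time passes only in rows, so rows that repeat a pose let the fingers close. It gives the time, the measured TCP pose, the force and the opening at its end, in the units of the state.
- readout.sense(): the state, without advancing time (a new reading comes with each control period).
- snapshot(name): name is "side" or "top"; returns a dict with "color" (384x512x3 uint8, red, green, blue), "z_map" (384x512 float32, m along the optical axis (not along the pixel's ray), 0 where there is no reading), "camera_matrix" (3x3 intrinsics, pixels), "k1" (the pictures are not rectified: a ray, as slopes to the right and down, at radius r is drawn at 1 + k1 r^2 times it, then the intrinsics apply), "xyz" and "attitude" of the camera in the world. Camera axes: x right, y down, z forward; pixel columns grow to the right and rows downward; lengths in m; the calibration is good to about 2 mm. A picture is of the moment at which its call begins.
- order.job_done(): hands the job in, once; it reports no verdict.
Trained networks look in a picture, given as the dict that the camera call returned (one of the last four; its "shot" number tells which), for a name from the list of things; names that differ only in an ending like _2 or _b are one class to them, and where a whole thing is asked for, a point or a joint stands for the part that bears it (a point fixed in the world has none). Each returns a list of dicts, best first, with "p" (0 to 1); they miss things now and then, are a little off and sometimes report something else, mostly with a low value. They report only what shows in the picture. A call takes as long as a camera call.
- nets.look_for(picture, query): "box" ([centre column, centre row, width, height] in pixels, round what is visible of it).
- nets.silhouettes(picture, query): "mask" (384x512 bool, what is visible of it) and "box" ([centre column, centre row, width, height] in pixels, round what is visible of it).
The state is a dict: "time": time; "joints": joint angles; "joint_vel": joint speeds; "joint_efforts": joint torques, N m; "ee_pos": TCP position; "eef_rot": TCP orientation; "force": force on the tool from outside, world axes, zero at the start; "torque": the same for the moment, N m; "opening": opening from 0.0 (shut) to 1.0 (fully open).
Only numpy, scipy, OpenCV 4.12 (cv2) and the standard library are available. Lean on these libraries where they do the work, as an engineer would, in place of code of your own. Each camera call takes 0.05 s, during which the arm holds its last target. There are 200 camera calls.

## Working session

There is one attempt and no reset: what is moved stays moved. The work goes in short steps, Python scripts to look and compute and a tool call to move; the robot and the scene stay as the last step left them, time stands still between calls to the robot, and variables do not carry over. Pictures are saved under pics/ and viewed, about 8 in all and at most 12, crops included, and the job is handed in when it is done.

Besides the shell and the picture viewer there is one more tool, called after "Emit:" as name(argument=value, ...) on one line, values as JSON. carry_out: Moves the arm, as the interface text tells. Its arguments: {"type":"object","properties":{"rows":{"type":"array"},"gripper":{"type":"number"}},"required":["rows"]}

```bash
mkdir -p pics; cat > h.py <<'E'
import numpy as np, cv2
from scipy.spatial.transform import Rotation as R
from workcell import readout, snapshot, order, nets, bot
def cloud(s):
    K=s["camera_matrix"]; v,u=np.mgrid[0:384,0:512].astype(float)
    a=(u-K[0,2])/K[0,0]; b=(v-K[1,2])/K[1,1]; x,y=a.copy(),b.copy()
    for _ in range(8):
        f=1+s["k1"]*(x*x+y*y); x,y=a/f,b/f
    z=s["z_map"]; P=np.stack([x*z,y*z,z],-1)
    att=np.array(s["attitude"]); M=R.from_quat(att).as_matrix() if att.size==4 else att
    W=P@M.T+np.array(s["xyz"]); W[z==0]=np.nan
    return W
E
python3 - <<'E'
from h import *
print(readout.sense(), bot.tcp_to_tips)
ims=[]
for n in ["top","side"]:
    s=snapshot(n); W=cloud(s); np.savez(f"{n}.npz",W=W,c=s["color"]); ims.append(s["color"])
    print(n,s["xyz"],s["attitude"])
    for q in ["track","tray_center","finger_hinge","paddle","media_bottle","amber_jar","tube_rack"]:
        for d in nets.silhouettes(s,q)[:2]:
            p=W[d["mask"]]; p=p[~np.isnan(p[:,0])]
            print(q,round(d["p"],2),np.round(d["box"]),np.round(np.median(p,0),3) if len(p) else 0, np.round(np.percentile(p,[2,98],axis=0),3).tolist() if len(p) else 0)
    cv2.imwrite(f"pics/{n}.png",cv2.resize(s["color"][:,:,::-1],(800,600)))
E
```

```text
{'time': 0.0, 'joints': array([-1.24511952e+00,  2.21230135e-01,  1.52758258e+00, -2.84149016e-05,
        1.39471495e+00, -1.26104883e-01]), 'joint_vel': array([-0.00033436,  0.00204557,  0.00175891, -0.00035559,  0.00054722,
       -0.00023156]), 'joint_efforts': array([ 1.19304179e-03, -4.96905327e+01, -3.89391911e+01, -1.73497469e-04,
        1.12254472e-02,  8.21802359e-07]), 'ee_pos': array([ 0.27263842, -0.56170258,  0.2147119 ]), 'eef_rot': array([-0.59885997,  0.37584428, -0.37477268,  0.59971097]), 'force': array([0.65392372, 0.0124421 , 0.56463032]), 'torque': array([ 0.00344099,  0.00018999, -0.04777271]), 'opening': 0.9996159493710817} 0.017
top [ 0.41372626 -0.01847993  1.09828413] [ 0.70612777 -0.70431787  0.05749332 -0.04488238]
track 0.95 [249. 208. 143.  83.] [0.56  0.014 0.021] [[0.452, -0.204, 0.016], [0.642, 0.146, 0.045]]
tray_center 0.71 [276. 222.  59.  43.] [ 0.509 -0.096  0.025] [[0.465, -0.161, 0.02], [0.558, -0.034, 0.043]]
finger_hinge 0.77 [283. 201.  19.  35.] [ 0.571 -0.109  0.056] [[0.522, -0.14, 0.02], [0.611, -0.093, 0.128]]
paddle 0.75 [284. 201.  
[... 740 characters left out ...]
.091  0.026] [[0.459, -0.162, 0.021], [0.558, -0.025, 0.041]]
finger_hinge 0.58 [260. 189.  27.  29.] [ 0.579 -0.098  0.053] [[0.523, -0.161, 0.003], [0.619, -0.088, 0.125]]
paddle 0.75 [260. 188.  24.  28.] [ 0.558 -0.101  0.055] [[0.52, -0.118, 0.03], [0.594, -0.09, 0.128]]
media_bottle 0.74 [273. 310.  34.  59.] [0.439 0.371 0.093] [[0.408, 0.334, 0.001], [0.476, 0.386, 0.151]]
media_bottle 0.34 [191. 310.  33.  50.] [0.617 0.396 0.084] [[0.593, 0.353, 0.007], [0.652, 0.41, 0.113]]
amber_jar 0.87 [191. 311.  36.  53.] [0.617 0.396 0.083] [[0.593, 0.35, 0.003], [0.655, 0.41, 0.113]]
tube_rack 0.79 [272. 146.  30.  27.] [ 0.584 -0.416  0.046] [[0.532, -0.509, 0.001], [0.649, -0.382, 0.093]]
```

View pics/top.png

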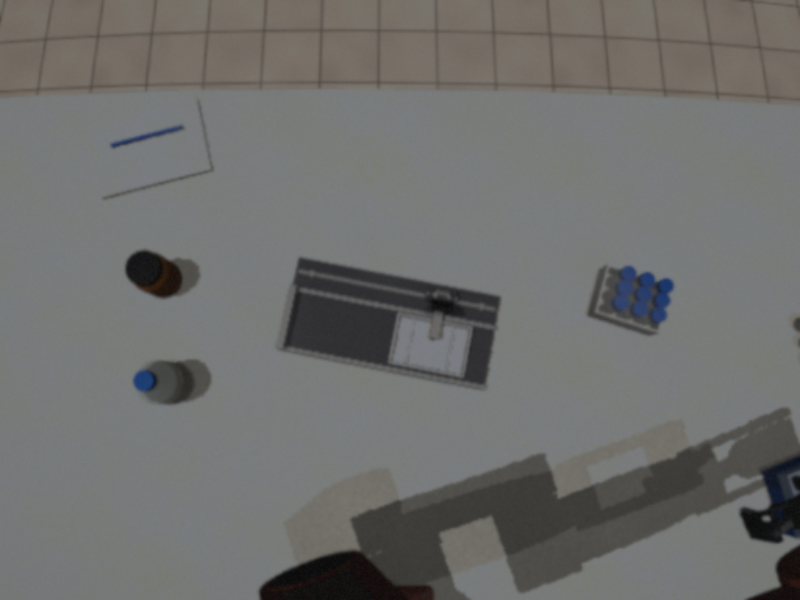

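```bash
python3 - <<'E'
import numpy as np,cv2
W=np.load("top.npz")["W"]; V=np.load("side.npz")["W"]
for n,W in (("top",W),("side",V)):
    P=W.reshape(-1,3); P=P[~np.isnan(P[:,0])]
    roi=P[(P[:,0]>.38)&(P[:,0]<.72)&(P[:,1]>-.26)&(P[:,1]<.24)]
    d=roi[(roi[:,2]>.012)&(roi[:,2]<.05)]
    r=cv2.minAreaRect(d[:,:2].astype(np.float32)*1000); print(n,"deck rect",r,cv2.boxPoints(r).tolist())
    hi=roi[(roi[:,2]>.085)&(roi[:,2]<.2)]; print("paddle",len(hi),np.round(hi.min(0),3),np.round(hi.max(0),3),np.round(np.median(hi,0),3))
    t=roi[(roi[:,2]>.120)&(roi[:,2]<.2)]; print("paddle end",len(t),np.round(t.mean(0),3),np.round(t.min(0),3),np.round(t.max(0),3))
    st=roi[(roi[:,2]>.042)&(roi[:,2]<.05)&(roi[:,1]>.08)]; print("stop",len(st),cv2.minAreaRect(st[:,:2].astype(np.float32)*1000))
E
```

```text
top deck rect ((550.47998046875, -29.41754150390625), (362.0007629394531, 167.32754516601562), 79.0397720336914) [[433.92913818359375, -191.20957946777344], [598.2045288085938, -223.0231475830078], [667.0308227539062, 132.37449645996094], [502.75543212890625, 164.1880645751953]]
paddle 112 [ 0.551 -0.129  0.085] [ 0.58  -0.093  0.131] [ 0.563 -0.111  0.124]
paddle end 67 [ 0.559 -0.11   0.126] [ 0.551 -0.126  0.12 ] [ 0.566 -0.093  0.131]
stop 197 ((556.6921997070312, 147.0117950439453), (13.105229377746582, 110.65624237060547), 78.33642578125)
side deck rect ((548.544677734375, -26.130218505859375), (364.6626892089844, 167.19036865234375), 78.8439712524414) [[431.2513732910156, -188.84210205078125], [595.2825317382812, -221.19033813476562], [665.8380126953125, 136.5816650390625], [501.80682373046875, 168.92990112304688]]
paddle 56 [ 0.55  -0.123  0.09 ] [ 0.578 -0.089  0.128] [ 0.562 -0.094  0.118]
paddle end 26 [ 0.557 -0.104  0.126] [ 0.55  -0.123  0.122] [ 0.565 -0.089  0.128]
stop 157 ((554.9463500976562, 148.68789672851562), (16.312875747680664, 109.6648178100586), 78.27606964111328)
```

The top view shows the track at px (285–500, 260–388) of the 800x600 image. The stop is at its left end (world +y), the tray is at (430,345), and the clamp is at (440,305) on the far side (+x). The nets and depth agree with this, so I'll plan the moves.

```bash
cat >> h.py <<'E'
O=np.array([.522,-.0225]); EY=np.array([.191,.9816]); EX=np.array([.9816,-.191])
def T(x,y,z): return np.r_[O+EX*x/1000+EY*y/1000, z/1000]
def to_track(p): d=np.asarray(p)[...,:2]-O; return np.stack([d@EX,d@EY,np.asarray(p)[...,2]],-1)*1000
def goal(sgn): # tool y down, tool x along +-track y
    x=np.r_[EY*sgn,0]; y=np.array([0,0,-1.]); return R.from_matrix(np.c_[x,y,np.cross(x,y)])
def rel(pt,sgn):
    s=readout.sense(); A=R.from_quat(s["eef_rot"])
    return np.round(A.inv().apply(T(*pt)-s["ee_pos"]),4), np.round((A.inv()*goal(sgn)).as_rotvec(degrees=True),1)
E
python3 - <<'E'
from h import *
s=readout.sense(); A=R.from_quat(s["eef_rot"]); print(A.as_matrix().round(3))
for sg in (1,-1): print(sg,rel((10,-78,210),sg),rel((10,-78,117),sg))
for n in("top","side"):
    W=to_track(np.load(n+".npz")["W"]); P=W.reshape(-1,3); P=P[~np.isnan(P[:,0])]
    m=(abs(P[:,0])<46)&(abs(P[:,1])<175)&(P[:,2]>33)&(P[:,2]<44); print(n,"tray rim",np.percentile(P[m],[2,98],axis=0).round())
    m=(abs(P[:,0]-50)<40)&(abs(P[:,1]+78)<60)&(P[:,2]>90)&(P[:,2]<140); print("paddle",np.percentile(P[m],[2,50,98],axis=0).round())
    m=(P[:,0]>65)&(P[:,0]<105)&(abs(P[:,1])<170)&(P[:,2]>50)&(P[:,2]<62); print("post",np.percentile(P[m],[2,50,98],axis=0).round())
E
```

```text
[[ 0.437  0.     0.9  ]
 [-0.9   -0.     0.437]
 [ 0.    -1.    -0.   ]]
1 (array([-0.3085,  0.0058,  0.421 ]), array([   0. , -143.1,    0. ])) (array([-0.3085,  0.0988,  0.421 ]), array([   0. , -143.1,    0. ]))
-1 (array([-0.3085,  0.0058,  0.421 ]), array([-0. , 36.9,  0. ])) (array([-0.3085,  0.0988,  0.421 ]), array([-0. , 36.9,  0. ]))
top tray rim [[ -41. -141.   34.]
 [  46.  168.   43.]]
paddle [[ 48. -95.  94.]
 [ 57. -79. 124.]
 [ 72. -62. 130.]]
post [[  77. -102.   51.]
 [  88.  -76.   57.]
 [  97.  -56.   61.]]
side tray rim [[ -43. -139.   33.]
 [  44.   -5.   43.]]
paddle [[ 46. -90.  92.]
 [ 53. -62. 118.]
 [ 67. -58. 128.]]
post [[ 67. -95.  51.]
 [ 81. -65.  56.]
 [ 95. -50.  61.]]
```

Emit:
carry_out(rows=[-0.308,0.006,0.421,0,36.9,0,-0.308,0.006,0.421,0,36.9,0,-0.308,0.006,0.421,0,36.9,0,-0.308,0.006,0.421,0,36.9,0,-0.308,0.006,0.421,0,36.9,0,-0.308,0.006,0.421,0,36.9,0,-0.308,0.006,0.421,0,36.9,0,-0.308,0.006,0.421,0,36.9,0,-0.308,0.006,0.421,0,36.9,0,-0.308,0.006,0.421,0,36.9,0,-0.308,0.006,0.421,0,36.9,0,-0.308,0.006,0.421,0,36.9,0,-0.308,0.006,0.421,0,36.9,0,-0.308,0.006,0.421,0,36.9,0,-0.308,0.006,0.421,0,36.9,0,-0.308,0.006,0.421,0,36.9,0,-0.308,0.006,0.421,0,36.9,0,-0.308,0.006,0.421,0,36.9,0], gripper=0)

```text
time: 2.3
ee_pos: [0.5167, -0.1027, 0.2098]
eef_rot: [0.449, -0.546, 0.546, -0.449]
force: [-0.6, -0.4, 0.2]
opening: 0.001
```

```bash
python3 - <<'E'
from h import *
s=readout.sense(); print(s["time"],s["ee_pos"],s["opening"],s["force"],to_track(s["ee_pos"]))
print(rel((5,-78,117),-1), R.from_quat(s["eef_rot"]).as_matrix().round(3))
E
```

```text
2.3 [ 0.5167245  -0.10266304  0.20984321] 0.0005313822919060356 [-0.61636739 -0.42799336  0.19865333] [ 10.1327131  -79.69566244 209.84320683]
(array([-0.0017,  0.0928, -0.0051]), array([ 0. , -0.1,  0. ])) [[-0.193 -0.     0.981]
 [-0.981 -0.    -0.193]
 [ 0.    -1.    -0.   ]]
```

Emit:
carry_out(rows=[-0.001,0.03,-0.005,0,0,0,-0.001,0.06,-0.005,0,0,0,-0.001,0.092,-0.005,0,0,0,-0.001,0.092,-0.005,0,0,0,-0.001,0.092,-0.005,0,0,0])

```text
time: 2.72
ee_pos: [0.5106, -0.0998, 0.1165]
eef_rot: [-0.45, 0.547, -0.545, 0.448]
force: [-0.7, -0.2, 0.7]
opening: 0.0
```

Emit:
carry_out(rows=[0,0,0.01,0,0,0,0,0,0.017,0,0,0,0,0,0.022,0,0,0,0,0,0.027,0,0,0,0,0,0.032,0,0,0,0,0,0.037,0,0,0,0,0,0.042,0,0,0,0,0,0.047,0,0,0,0,0,0.052,0,0,0,0,0,0.055,0,0,0])

```text
time: 3.55
ee_pos: [0.567, -0.1101, 0.1177]
eef_rot: [0.45, -0.546, 0.546, -0.45]
force: [0.3, 1.4, -1.1]
opening: 0.003
```

```bash
python3 - <<'E'
from h import *
s=readout.sense(); print(s["time"],s["force"],to_track(s["ee_pos"]))
p=snapshot("side"); cv2.imwrite("pics/s2.png",cv2.resize(p["color"][120:270,170:370,::-1],(800,600)))
W=to_track(cloud(p))[120:270,170:370].reshape(-1,3); 
E
```

```text
3.55 [ 0.30673401  1.41249056 -1.05439539] [ 60.90634111 -77.35646181 117.74232356]
```

View pics/s2.png

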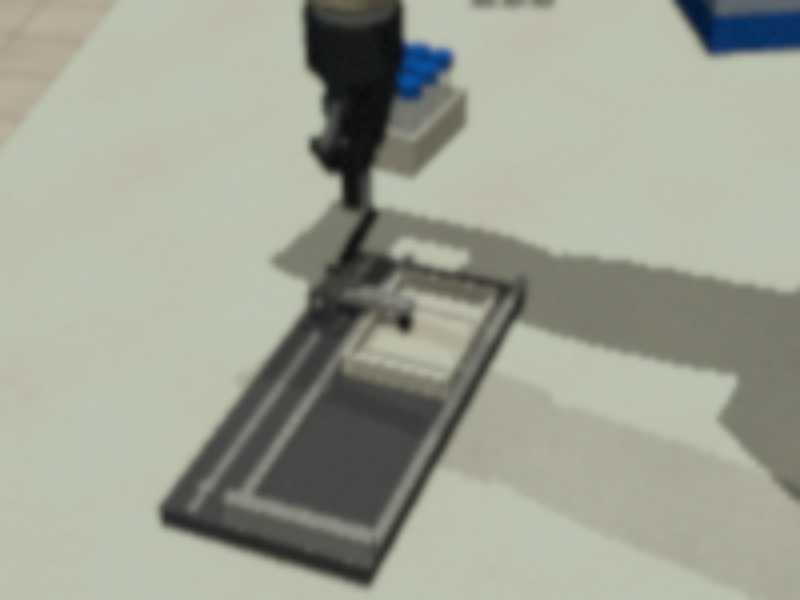

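The tool tip (355,205) shows up beside or above the paddle end (370,212). The paddle hasn't moved and the force is about 0, so the push missed. I'll check the tip's 3D position.

```bash
python3 - <<'E'
from h import *
for n in ("side","top"):
    p=snapshot(n); W=to_track(cloud(p))
    P=W.reshape(-1,3); P=P[(P[:,0]>20)&(P[:,0]<110)&(P[:,1]>-200)&(P[:,1]<-20)&(P[:,2]>60)&(P[:,2]<220)]
    print(n)
    for z in range(60,220,8):
        q=P[(P[:,2]>=z)&(P[:,2]<z+8)]
        if len(q): print(z,len(q),q.min(0).round(),q.max(0).round())
print(readout.sense()["joints"].round(3))
for d in nets.silhouettes(p,"paddle")[:2]:
    q=W[d["mask"]];q=q[q[:,2]>60];print(d["p"],np.nanmin(q,0).round() if len(q) else 0,np.nanmax(q,0).round() if len(q) else 0)
E
```

```text
side
60 9 [ 70. -88.  61.] [ 81. -60.  68.]
68 7 [ 69. -89.  69.] [ 78. -58.  76.]
76 7 [ 69. -70.  77.] [ 74. -59.  82.]
84 3 [ 61. -64.  90.] [ 70. -60.  91.]
92 6 [ 59. -85.  93.] [ 66. -58.  99.]
100 8 [ 53. -79. 100.] [ 66. -60. 107.]
108 8 [ 50. -64. 108.] [ 62. -58. 116.]
116 12 [ 46. -90. 116.] [ 60. -57. 124.]
124 20 [ 47. -90. 124.] [ 56. -60. 129.]
132 7 [ 53. -71. 134.] [ 69. -66. 139.]
140 16 [ 48. -80. 141.] [ 64. -58. 148.]
148 18 [ 48. -80. 148.] [ 66. -58. 156.]
156 15 [ 49. -80. 156.] [ 67. -62. 164.]
164 15 [ 48. -91. 165.] [ 67. -61. 170.]
172 8 [ 47. -86. 174.] [ 62. -61. 180.]
180 30 [  47. -111.  180.] [ 72. -43. 188.]
188 19 [  47. -111.  188.] [ 67. -34. 195.]
196 40 [  42. -119.  196.] [ 70. -28. 204.]
204 33 [  42. -127.  204.] [ 71. -21. 212.]
212 33 [  42. -135.  212.] [ 59. -22. 220.]
top
116 2 [ 53. -63. 120.] [ 54. -62. 123.]
124 6 [ 47. -70. 125.] [ 50. -63. 131.]
180 4 [ 47. -54. 182.] [ 56. -47. 187.]
188 5 [  48. -115.  188.] [ 49. -39. 195.]
196 12 [  49. -122.  196.] [ 51. -34. 203.]
204 14 [  49. -127.  204.] [ 55. -33. 212.]
212 18 [  49. -130.  213.] [ 56. -32. 219.]
[-0.328  0.197  1.745  0.     1.199  1.435]
0.42 [ 47. -70. 125.] [ 50. -65. 131.]
```

The depth shows the tip ending at z≈132 and the paddle end at about 129, so the tool passed over it. I'll back off, lower it 30 mm and look again before pushing.

Emit:
carry_out(rows=[0,0,-0.03,0,0,0,0,0,-0.06,0,0,0,0,0,-0.06,0,0,0,0,0.015,-0.06,0,0,0,0,0.03,-0.06,0,0,0,0,0.03,-0.06,0,0,0])

```text
time: 4.25
ee_pos: [0.5054, -0.0978, 0.0854]
eef_rot: [-0.45, 0.547, -0.544, 0.449]
force: [-0.5, 0.1, 0.1]
opening: -0.001
```

```bash
python3 - <<'E'
from h import *
s=readout.sense(); print(s["time"],s["force"],to_track(s["ee_pos"]))
p=snapshot("side"); cv2.imwrite("pics/s3.png",cv2.resize(p["color"][120:270,170:370,::-1],(800,600)))
W=to_track(cloud(p)); P=W.reshape(-1,3)
P=P[(P[:,0]>-25)&(P[:,0]<35)&(P[:,1]>-130)&(P[:,1]<-20)&(P[:,2]>45)&(P[:,2]<220)]
for z in range(44,180,8):
    q=P[(P[:,2]>=z)&(P[:,2]<z+8)]
    if len(q): print(z,len(q),q.min(0).round(),q.max(0).round())
E
```

```text
4.25 [-0.463342    0.05183365  0.06300163] [ -1.86845626 -77.06341922  85.35696092]
44 11 [ 11. -78.  46.] [ 31. -67.  52.]
52 24 [ 11. -83.  52.] [ 34. -66.  57.]
100 8 [-15. -81. 101.] [  4. -69. 108.]
108 16 [-14. -84. 109.] [  3. -61. 116.]
116 16 [-15. -84. 117.] [  2. -60. 124.]
124 19 [-15. -80. 125.] [  2. -61. 132.]
132 8 [-15. -82. 133.] [  2. -60. 139.]
140 7 [-16. -84. 142.] [-14. -52. 148.]
148 28 [ -17. -107.  149.] [  8. -42. 156.]
156 16 [ -17. -114.  156.] [  6. -38. 163.]
164 31 [ -20. -123.  164.] [  9. -28. 172.]
172 29 [ -20. -123.  172.] [  7. -21. 180.]
```

View pics/s3.png

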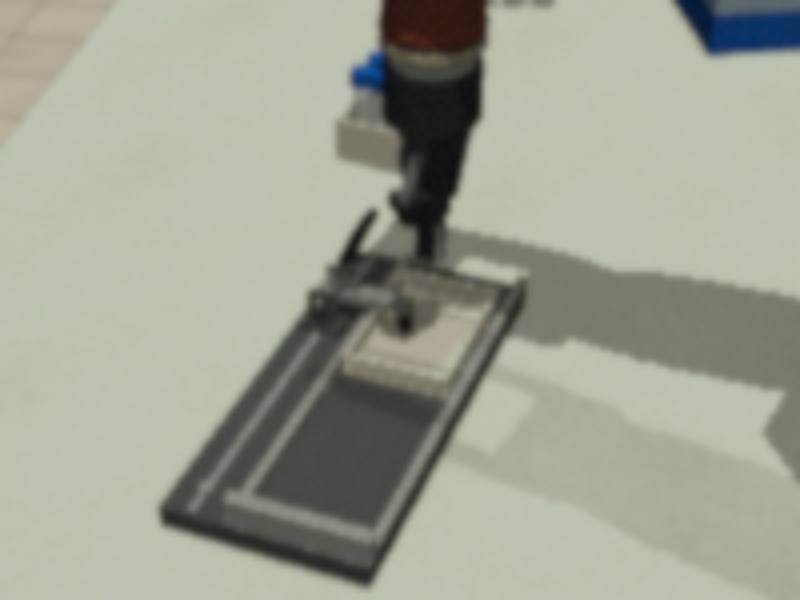

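The tip (425,262) is really at z≈100, the height I planned, facing the paddle (370,215). Tip height is measured TCP z plus about 15 mm. Pushing now.

Emit:
carry_out(rows=[0,0,0.015,0,0,0,0,0,0.025,0,0,0,0,0,0.03,0,0,0,0,0,0.035,0,0,0,0,0,0.04,0,0,0,0,0,0.045,0,0,0,0,0,0.05,0,0,0,0,0,0.055,0,0,0,0,0,0.06,0,0,0])

```text
time: 5.05
ee_pos: [0.5658, -0.1097, 0.088]
eef_rot: [-0.45, 0.546, -0.545, 0.449]
force: [-3.7, 0.8, 3.3]
opening: -0.001
```

Emit:
carry_out(rows=[0,0,0.005,0,0,0,0,0,0.01,0,0,0,0,0,0.015,0,0,0,0,0,0.02,0,0,0,0,0,0.025,0,0,0,0,0,0.03,0,0,0,0,0,0.035,0,0,0,0,0,0.035,0,0,0])

```text
time: 5.72
ee_pos: [0.6023, -0.117, 0.0878]
eef_rot: [0.449, -0.545, 0.546, -0.45]
force: [0.3, 0.1, -0.1]
opening: -0.001
```

```bash
python3 - <<'E'
from h import *
s=readout.sense(); print(s["time"],s["force"],to_track(s["ee_pos"]))
p=snapshot("side"); cv2.imwrite("pics/s4.png",cv2.resize(p["color"][120:270,170:370,::-1],(800,600)))
E
```

```text
5.7167 [ 0.31801269  0.081678   -0.14629002] [ 96.83690028 -77.4328982   87.84925629]
```

View pics/s4.png

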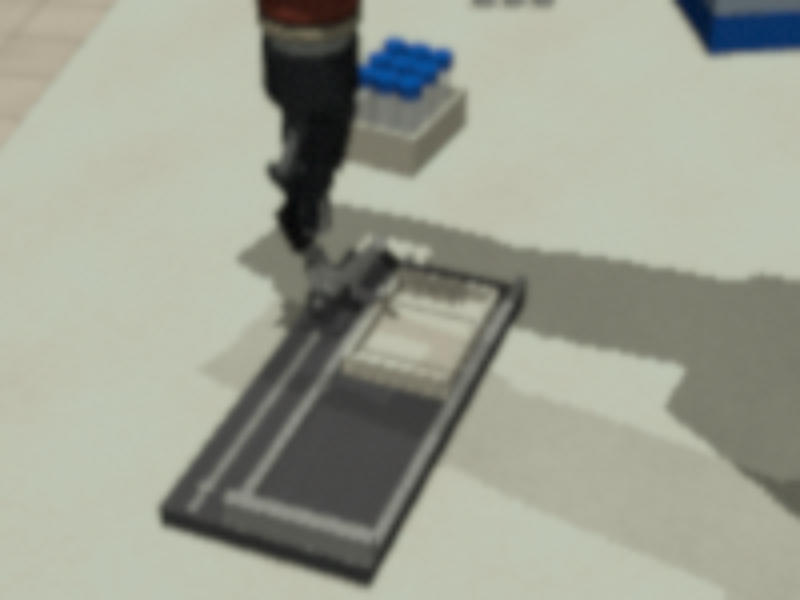

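The arm is now raised, from (325,280) to (390,258), and the contact force is near 0. It may be swinging up by itself, so I'll push a little further and then look.

Emit:
carry_out(rows=[0,0,0.005,0,0,0,0,0,0.01,0,0,0,0,0,0.01,0,0,0,0,0,0.01,0,0,0])

```text
time: 6.1
ee_pos: [0.6111, -0.1187, 0.088]
eef_rot: [0.45, -0.545, 0.546, -0.45]
force: [-0.5, -0.5, 0.1]
opening: -0.002
```

```bash
python3 - <<'E'
from h import *
s=readout.sense(); print(s["time"],s["force"],to_track(s["ee_pos"]))
p=snapshot("side"); cv2.imwrite("pics/s5.png",cv2.resize(p["color"][120:270,170:370,::-1],(800,600)))
E
```

```text
6.1 [-0.54213585 -0.49926103  0.08650224] [105.84418827 -77.39166264  88.02492854]
```

View pics/s5.png

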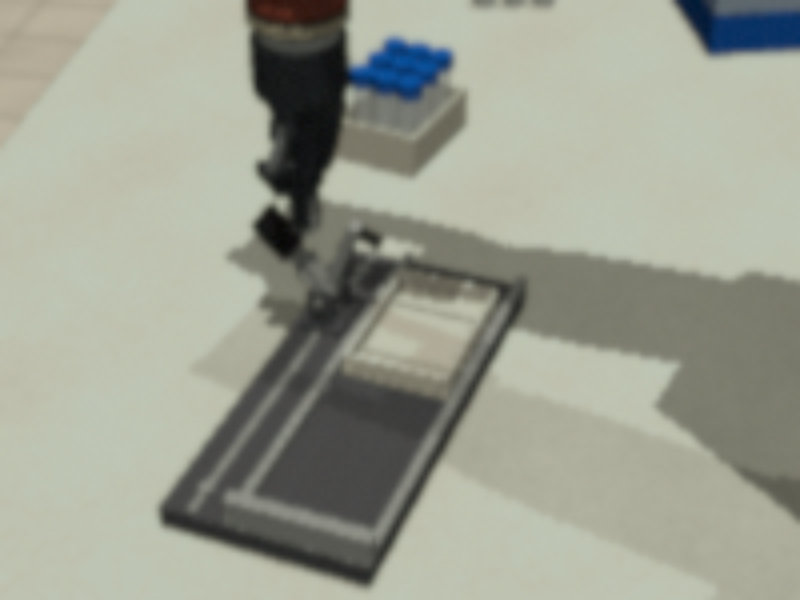

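The lever has gone over by itself (paddle at (275,230), arm and nose rising at (360,240)). I'll lift away and then go behind the tray.

Emit:
carry_out(rows=[0,-0.035,0,0,0,0,0,-0.07,0,0,0,0,0,-0.1,0,0,0,0,0.02,-0.1,-0.03,0,0,0,0.04,-0.1,-0.06,0,0,0,0.07,-0.1,-0.09,0,0,0,0.1,-0.1,-0.111,0,0,0,0.105,-0.1,-0.111,0,0,0,0.105,-0.1,-0.111,0,0,0])

```text
time: 6.9
ee_pos: [0.4805, -0.202, 0.1882]
eef_rot: [0.449, -0.546, 0.547, -0.449]
force: [0.5, 0.9, -0.3]
opening: 0.001
```

```bash
cat > look.py <<'E'
from h import *
s=readout.sense(); t=to_track(s["ee_pos"]); print(s["time"],s["force"].round(1),t.round(1))
for n in ("side","top"):
    p=snapshot(n); W=to_track(cloud(p)); P=W.reshape(-1,3)
    m=(abs(P[:,0])<46)&(P[:,1]<165)&(P[:,1]>-185)&(P[:,2]>33)&(P[:,2]<44); print(n,"tray rim",np.percentile(P[m],[3,97],axis=0).round().tolist())
    Q=P[(abs(P[:,0]-t[0])<20)&(abs(P[:,1]-t[1])<20)&(P[:,2]>24)&(P[:,2]<230)]
    if len(Q): print("tool low",Q.min(0).round(),Q.max(0).round(),np.sort(Q[:,2])[:8].round())
    F=P[(P[:,0]>50)&(P[:,0]<185)&(abs(P[:,1]+78)<25)&(P[:,2]>60)&(P[:,2]<135)]
    for a,b in ((50,95),(95,185)):
        q=F[(F[:,0]>a)&(F[:,0]<b)]
        if len(q): print("finger",a,b,len(q),q.min(0).round(),q.max(0).round())
E
python3 look.py
```

```text
6.9 [ 0.5  0.9 -0.3] [  -6.5 -184.1  188.2]
side tray rim [[-43.0, -137.0, 33.0], [44.0, -8.0, 42.0]]
tool low [ -20. -188.  203.] [   3. -167.  230.] [203. 203. 204. 205. 206. 206. 207. 208.]
finger 50 95 104 [ 63. -86.  60.] [ 94. -55. 127.]
finger 95 185 143 [ 98. -95.  61.] [164. -57.  89.]
top tray rim [[-41.0, -140.0, 34.0], [45.0, -12.0, 43.0]]
tool low [ -11. -174.   24.] [   6. -169.   24.] [24. 24.]
finger 50 95 91 [  64. -100.   60.] [ 94. -58. 128.]
finger 95 185 270 [ 99. -96.  60.] [165. -62.  91.]
```

Emit:
carry_out(rows=[-0.006,0.03,0.002,0,0,0,-0.006,0.07,0.002,0,0,0,-0.006,0.11,0.002,0,0,0,-0.006,0.148,0.002,0,0,0,-0.006,0.148,0.002,0,0,0,-0.006,0.148,0.002,0,0,0])

```text
time: 7.5
ee_pos: [0.4834, -0.1927, 0.0378]
eef_rot: [-0.451, 0.547, -0.543, 0.449]
force: [1.7, -0.1, 0.2]
opening: -0.001
```

```bash
python3 look.py
```

```text
7.5 [ 1.7 -0.1  0.2] [  -5.4 -174.5   37.8]
side tray rim [[-43.0, -138.0, 33.0], [44.0, -8.0, 42.0]]
tool low [ -25. -186.   54.] [  13. -155.  169.] [54. 55. 56. 57. 57. 58. 59. 61.]
finger 50 95 99 [ 61. -88.  61.] [ 92. -65. 125.]
finger 95 185 145 [ 96. -95.  60.] [163. -58.  89.]
top tray rim [[-41.0, -139.0, 35.0], [45.0, -12.0, 43.0]]
finger 50 95 85 [  64. -100.   61.] [ 94. -59. 126.]
finger 95 185 272 [101. -96.  60.] [164. -62.  90.]
```

Emit:
carry_out(rows=[0,0.006,0.007,0,0,0,0,0.012,0.007,0,0,0,0,0.018,0.007,0,0,0,0,0.024,0.007,0,0,0,0,0.024,0.007,0,0,0])

```text
time: 8.02
ee_pos: [0.4906, -0.1958, 0.0146]
eef_rot: [-0.45, 0.546, -0.545, 0.449]
force: [-0.5, 0.6, -0.8]
opening: 0.003
```

Emit:
carry_out(rows=[-0.01,0,0,0,0,0,-0.02,0,0,0,0,0,-0.026,0,0,0,0,0,-0.032,0,0,0,0,0,-0.038,0,0,0,0,0,-0.044,0,0,0,0,0,-0.05,0,0,0,0,0])

```text
time: 8.6
ee_pos: [0.5014, -0.1467, 0.016]
eef_rot: [0.45, -0.545, 0.546, -0.45]
force: [-0.3, -2.5, -0.2]
opening: -0.004
```

```bash
python3 look.py; python3 - <<'E'
from h import *
p=snapshot("side"); cv2.imwrite("pics/s6.png",cv2.resize(p["color"][120:270,170:370,::-1],(800,600)))
E
```

```text
8.6 [-0.3 -2.5 -0.2] [   3.5 -125.8   16. ]
side tray rim [[-43.0, -117.0, 33.0], [44.0, 19.0, 42.0]]
tool low [ -16. -143.   24.] [  23. -106.  147.] [24. 25. 25. 25. 25. 26. 26. 27.]
finger 50 95 104 [ 62. -90.  60.] [ 92. -57. 125.]
finger 95 185 145 [ 97. -94.  60.] [166. -57.  88.]
top tray rim [[-41.0, -112.0, 34.0], [46.0, 16.0, 43.0]]
tool low [ -15. -111.   24.] [  -9. -107.   42.] [24. 25. 26. 27. 40. 42.]
finger 50 95 81 [ 64. -87.  61.] [ 93. -57. 127.]
finger 95 185 269 [103. -96.  60.] [164. -62.  89.]
```

View pics/s6.png

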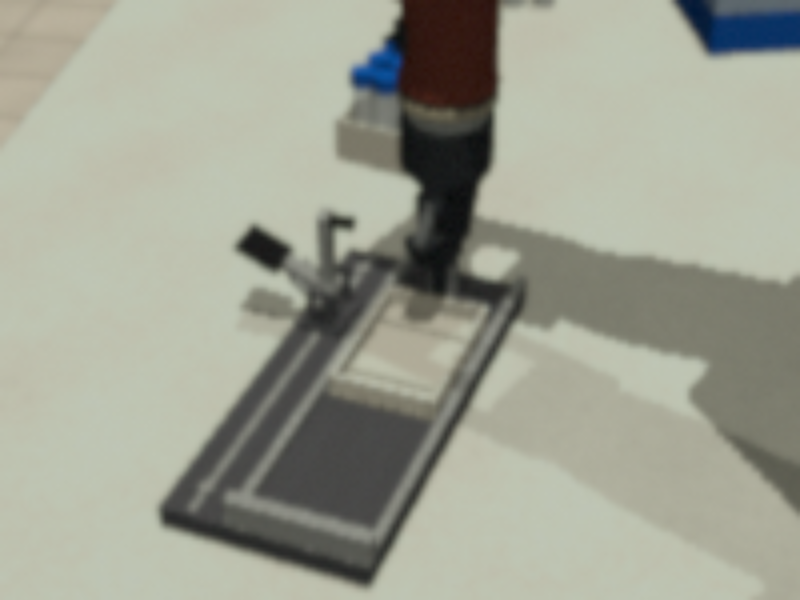

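The push works: the tool at (435,285) sits behind the tray, the tray is flat between the rails, and the finger is upright (330,240). The tray front is at y≈17 mm, with about 150 mm left.

Emit:
carry_out(rows=[-0.008,0,-0.002,0,0,0,-0.016,0,-0.003,0,0,0,-0.024,0,-0.003,0,0,0,-0.032,0,-0.003,0,0,0,-0.04,0,-0.003,0,0,0,-0.048,0,-0.003,0,0,0,-0.056,0,-0.003,0,0,0,-0.064,0,-0.003,0,0,0,-0.072,0,-0.003,0,0,0,-0.08,0,-0.003,0,0,0,-0.088,0,-0.003,0,0,0,-0.096,0,-0.003,0,0,0,-0.104,0,-0.003,0,0,0,-0.112,0,-0.003,0,0,0,-0.12,0,-0.003,0,0,0,-0.127,0,-0.003,0,0,0,-0.133,0,-0.003,0,0,0,-0.138,0,-0.003,0,0,0,-0.14,0,-0.003,0,0,0,-0.14,0,-0.003,0,0,0])

```text
time: 10.42
ee_pos: [0.525, -0.0085, 0.0158]
eef_rot: [-0.45, 0.546, -0.545, 0.45]
force: [-1.1, -1.6, 2.9]
opening: 0.003
```

```bash
python3 look.py
```

```text
10.4167 [-1.1 -1.6  2.9] [ 0.3 14.3 15.8]
side tray rim [[-45.0, 25.0, 34.0], [42.0, 158.0, 43.0]]
tool low [-19.  -5.  24.] [ 19.  34. 147.] [24. 24. 24. 25. 25. 25. 25. 25.]
finger 50 95 72 [ 80. -87.  60.] [ 92. -61. 126.]
finger 95 185 142 [ 95. -95.  60.] [166. -57.  89.]
top tray rim [[-43.0, 28.0, 34.0], [44.0, 156.0, 43.0]]
finger 50 95 84 [ 64. -96.  60.] [ 93. -67. 127.]
finger 95 185 265 [ 95. -97.  60.] [165. -62.  89.]
```

Now the last ~12 mm, in 2 mm steps so I can feel the stop.

Emit:
carry_out(rows=[-0.003,0,0,0,0,0,-0.006,0,0,0,0,0,-0.008,0,0,0,0,0,-0.01,0,0,0,0,0,-0.01,0,0,0,0,0])

```text
time: 10.93
ee_pos: [0.5266, 0.0012, 0.0155]
eef_rot: [-0.45, 0.546, -0.545, 0.45]
force: [0.3, -1.6, 0.9]
opening: 0.005
```

Emit:
carry_out(rows=[-0.001,0,0,0,0,0,-0.002,0,0,0,0,0,-0.003,0,0,0,0,0])

```text
time: 11.18
ee_pos: [0.5277, 0.0022, 0.0157]
eef_rot: [0.45, -0.545, 0.546, -0.449]
force: [0.7, -11.0, -0.4]
opening: 0.002
```

```bash
python3 look.py
```

```text
11.1833 [  0.7 -11.   -0.4] [ 0.9 25.3 15.7]
side tray rim [[-44.0, 36.0, 33.0], [43.0, 156.0, 43.0]]
tool low [-19.   8.  24.] [ 20.  45. 145.] [24. 24. 25. 25. 25. 25. 25. 25.]
finger 50 95 41 [ 76. -81.  60.] [ 92. -57. 124.]
finger 95 185 146 [ 95. -94.  60.] [164. -55.  87.]
top tray rim [[-43.0, 38.0, 34.0], [44.0, 165.0, 43.0]]
finger 50 95 89 [  64. -100.   60.] [ 94. -57. 127.]
finger 95 185 270 [ 96. -97.  60.] [164. -59.  90.]
```

The force jumped to 11 N, so the tray is against the stop. Backing off and lifting clear.

Emit:
carry_out(rows=[0.01,0,0,0,0,0,0.025,0,0,0,0,0,0.025,0,0,0,0,0,0.025,-0.03,0,0,0,0,0.025,-0.07,0,0,0,0,0.025,-0.11,0,0,0,0,0.025,-0.15,0,0,0,0,0.025,-0.17,0,0,0,0,0.025,-0.17,0,0,0,0,0.025,-0.17,0,0,0,0])

```text
time: 12.12
ee_pos: [0.5236, -0.0207, 0.1874]
eef_rot: [0.449, -0.545, 0.546, -0.451]
force: [0.4, 1.5, -1.3]
opening: -0.001
```

```bash
python3 look.py; python3 - <<'E'
from h import *
p=snapshot("side"); cv2.imwrite("pics/s7.png",cv2.resize(p["color"][120:345,150:450,::-1],(800,600)))
E
```

```text
12.1167 [ 0.4  1.5 -1.3] [  1.2   2.1 187.4]
side tray rim [[-44.0, 39.0, 34.0], [43.0, 156.0, 42.0]]
tool low [-13.  -2. 204.] [ 11.  19. 230.] [204. 204. 205. 205. 205. 206. 207. 207.]
finger 50 95 102 [ 63. -86.  60.] [ 93. -54. 126.]
finger 95 185 144 [100. -95.  60.] [163. -57.  87.]
top tray rim [[-43.0, 37.0, 35.0], [44.0, 165.0, 43.0]]
tool low [-16.   5.  24.] [-10.   8.  26.] [24. 25. 26.]
```

View pics/s7.png

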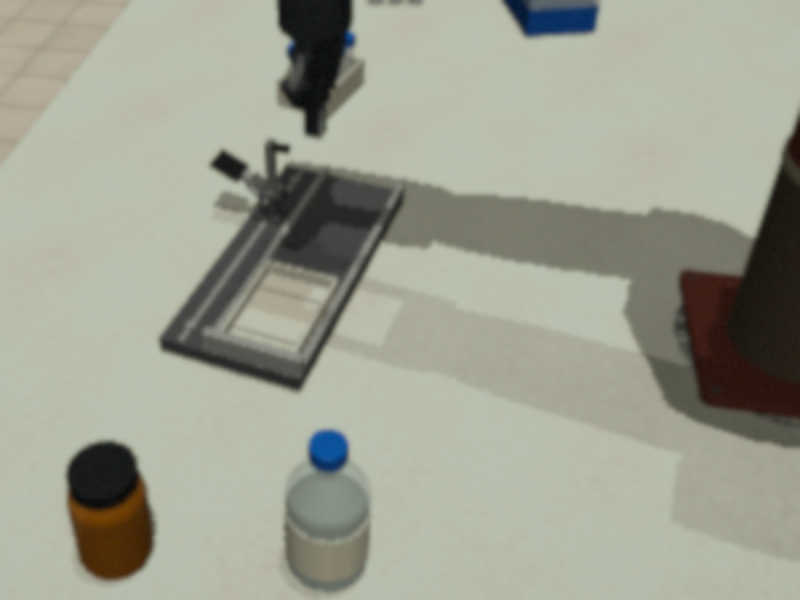

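The tray (280,305) is against the stop (260,345), the finger is up (275,170), the bystanders are standing and the robot is clear. Handing in.

```bash
python3 -c "
from h import *
print(order.job_done())"
```

```text
the job is handed in; nothing more can be done
None
```

I pushed the lever over with the closed fingertips until the finger sprang up and stayed up. Then I pushed the tray by its rear wall along the track to the end stop and lifted the gripper clear. The job was handed in at about 12 s of the 48 s allowed.

**Last checks:**
- **Tray:** the top camera put the rim from y≈37 to 165 mm in the track frame, with the stop face at 168 mm. The push force jumped to 11 N on contact. The tray lay flat, centred to about 1 mm.
- **Finger:** the arm stood upright, with the lever end at x≈164 mm and z≈88 mm. I did not measure the joint angle directly.
- **Bystanders:** the bottle and jar stood upright in the last picture. The rack was partly hidden behind the gripper there. I never touched any of them, and did not re-measure them at the end.

**What failed or disagreed:**
- **Missed push:** the first push on the lever passed just over the paddle without touching it. In the depth images the fingertips were about 15 mm above the reported TCP, while the given figure puts them 17 mm below it. I used the camera height from then on.
- **Tray end reading:** the side camera read the tray's far end at 156 mm instead of 165. I relied on the contact force and the top view.

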